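# Lock the head of a refilled pepper mill and stand it back beside the salt

## Task

The pepper mill on the silicone mat has just been refilled and the knurled lock ring that clamps its head is still slack. Bear down on the ring, firmly but not with great force, so that the mat grips the mill's foot and the wooden barrel stays still, and turn the lock ring clockwise until it is snug, hand-tight but not forced; then stand the mill upright in the free place of the wooden stand beside the salt mill. Do not knock the other things about.

Things in the scene. Friction and masses are not known exactly. Their poses are not given: they have to be found in the camera images.
- mill_centre (a point): Centre of the pepper mill, on its axis, 56 mm above the underside of its foot; z up the mill. Mill 113 mm tall, about 0.4 kg: flared steel foot 68 mm across and 11 mm high, dark wooden barrel 56 mm across up to 76 mm, then the knurled steel lock ring (see ring_centre), topped by the steel head, a dome 47 mm across with a small button. Starts upright on the mat.
- ring_centre (a point): Centre of the pepper mill's knurled steel lock ring, on the mill's axis: 62 mm across, 14 mm high, 87 mm above the underside of the foot. Round: grip at any yaw. Clockwise from above tightens. It starts slack by an unknown 0.2 to 2.2 rad, turning with about 0.03 Nm, then meets the head's gasket.
- barrel_pip (a point): Small steel pip let into the side of the wooden barrel, 29 mm from the mill's axis, 42 mm above the underside of the foot: shows whether the barrel turns. It must stay within 12 mm of its start (about 20 degrees) until the ring is snug; the soft mat twists by up to 0.2 rad.
- mill_head (a joint): How far the ring has drawn the head onto its gasket (m), 0 to 0.004: too little to measure well, but felt as torque on the ring. Once the ring meets the gasket the torque climbs by 1.5 Nm per rad (springy, goes back if let go) to 0.2 Nm, where it begins to draw the head and stays; from there by 0.3 Nm per rad. Snug is 0.24 to 0.37 Nm (0.29 is good), 0.0006 to 0.0027 m; more is forced.
- mat: Round dark silicone mat with a hanging tab, fixed, 160 mm across, origin at the centre of its underside. Top 10 mm high, cushioned: sinks 1 mm per 6 N, at most 6 mm; gives sideways 1 mm per 3 N and twists 0.33 rad per Nm. It grips the mill's foot against some 0.1 Nm by the mill's weight alone, which the ring's torque overcomes; with 20 N of push down on the ring, against 0.4 Nm and more. Over 45 N is too much.
- free_place (a point): Centre of the floor of the free round recess in the wooden stand, where the pepper mill belongs: 76 mm across and 8 mm deep, floor 14 mm above the worktop. The stand is a fixed block 100 x 214 mm, 22 mm high; along its long (y) axis, 110 mm in the +y direction of this point, is the other recess with the salt mill.
- salt_mill_centre (a point): Centre of the salt mill, the same size and shape as the pepper mill, 56 mm above its foot; stands in the other recess. Leave it.
- refill_jar: Spice jar with a screw cap, 42 mm across, 108 mm tall, origin at the centre of its underside; stands on the worktop near the mat. Leave it.
- jar_paprika: Another spice jar of the same kind and size, standing on the worktop near the mat. Leave it.
- jar_curry: Another spice jar of the same kind and size, standing on the worktop near the mat. Leave it.
- tea_carton: Small carton 102 x 53 x 60 mm behind the work, origin at the centre of its underside. Leave it.

How it is judged:
On the way:
1. the lock ring is snug (head drawn 0.6 to 2.7 mm onto its gasket) and the barrel still stands where it was on the mat, turned or shifted by less than 12 mm at its pip (value of joint mill_head between 0.0006 and 0.0027 m and distance of barrel_pip from where it was at the start of the episode below 0.012 m), for 0.3 s.
At the end, for the whole second after the job is handed in: The lock ring is snug (head drawn 0.6 to 2.7 mm onto its gasket) and the pepper mill stands upright (within 0.06 rad), released, on the floor of the free recess (foot within 3 mm of it in height, within 7 mm of the centre) (value of joint mill_head between 0.0006 and 0.0027 m and horizontal distance between mill_centre and free_place below 0.007 m and z of mill_centre in the frame of free_place between 0.053 and 0.059 m and angle between mill_centre's own z axis and vertical below 0.06 rad); the robot touches nothing.
It fails at once if the ring is forced: head drawn more than 3 mm onto the gasket (value of joint mill_head above 0.003 m).
It fails at once if more than 45 N is put on the mat (contact force between mat and anything else above 45 N).
It fails at once if the mill is tipped by more than 0.5 rad (angle between mill_centre's own z axis and vertical above 0.5 rad).
It fails at once if the salt mill, a jar or the carton is moved by more than 25 mm (distance of any of salt_mill_centre, refill_jar, jar_paprika, jar_curry, tea_carton from where it was at the start of the episode above 0.025 m).
It also fails if it takes over 72 s, if anything falls off the work surface, if the arm or the gripper's body presses on something with over 40 N, if the wrist force passes 120 N, or if a joint passes its speed limit or range.

## Robot

A 6-joint arm with a two-finger parallel gripper is mounted at the origin on a cart in front of the work surface, level with it; the furniture and walls round the work are solid. World frame = base frame: x ahead of the robot, y to its left, z up, the work surface at z = 0. Lengths are in m, angles in rad, forces in N, time in s.
With the tool pointing down it reaches from about 0.35 to 0.85 m from the base axis. Payload 8.1 kg.
Tool frame: the origin (TCP) lies at the centre of the arm's flange, where the gripper is bolted on; the fingertips stand 186 mm ahead of it and the grasp point (between the pads) lies 167 mm ahead of it; z points along the fingers, y is the line along which they close (so a half turn about z gives the same grasp; the last joint's range is limited). The gripper opens to 93 mm and grips with 3 to 60 N. Pads are 15 mm wide; open, the fingers measure 128 mm over their backs; the gripper's body (75 mm by 188 mm) begins 65 mm behind the grasp point.
Start: joints at [-1.346, 0.13, 1.488, -0, 1.523, -0.085], TCP at [0.183, -0.571, 0.405] pointing down, gripper open.
Joint ranges: [-2.96, 2.96], [-0.89, 2.26], [0.02, 2.5], [-1.34, 4.48], [0, 2.73], [-2.66, 2.66]. Speed limits (rad/s): [2.39, 2.39, 2.79, 3.14, 3.14, 3.14].

## Interface

Orientations are given as a rotation vector (axis times angle).
In Python, from plant import read_state, read_camera, camera_params, robot gives the robot as it stands.
- The arm moves only by the tool carry_out, never from a script. Its argument "targets" is a list of rows, each an object of numbers: "hand": the opening in per cent of the stroke, from 0 (shut) to 100 (fully open); "x", "y", "z": the shift along the tool's x, y, z in m; "ax", "ay", "az": the turn, a rotation vector about the tool's x, y, z in rad. In form: [{"hand": .., "x": .., "y": .., "z": .., "ax": .., "ay": .., "az": ..}, ...]. A call has 1 to 8 rows; each row is the pose to reach, as a shift and turn from the pose commanded when the call began, along the tool's axes at that moment; what a row does not reach only later rows make up. A row lasts 1/8 s, in which the tool goes at most 62.5 mm and 10.7 degrees, less where a joint would pass 70% of its speed; a pose out of reach is approached as far as the arm can. A call with a gripper value outside its range is refused whole. The fingers move at their own pace and stop on an object; "newtons" is the grip in N (left out, the last holds). Time passes only in rows, so rows that repeat a pose let the fingers close. It gives the time, the measured TCP pose, the force, the opening and the grip force at its end, in the units of the state.
- read_state(): the state, without advancing time (a new reading comes with each control period).
- read_camera(name): name is "scene" or "top" or "wrist"; returns (picture, depth): 420x560x3 uint8, blue, green, red; 420x560 float32, m along the optical axis (not along the pixel's ray), 0 where there is no reading.
- camera_params(name): a dict with "fx", "fy", "cx", "cy" (pixels), "position" and "rotation" of the camera in the world. Camera axes: x right, y up, looking along -z (the intrinsics and any distortion apply to the point x, -y, -z); pixel columns grow to the right and rows downward; lengths in m; the calibration is good to about 2 mm. A picture is of the moment at which its call begins: read the wrist's pose just before it. camera_params takes no time and is no camera call; for the wrist camera it gives the pose at the moment of the call.
- robot.close_job(): hands the job in; it is judged then, once.
The state is a dict: "t": time; "q": joint angles; "dq": joint speeds; "joint_torque": joint torques, N m; "tool_pos": TCP position; "orientation": TCP orientation; "force": force on the tool from outside, world axes, zero at the start; "wrist_torque": the same for the moment, N m; "opening": finger opening in m; "gripper_force": force on a finger pad.
Only numpy, scipy, OpenCV 4.12 (cv2) and the standard library are available. Lean on these libraries where they do the work, as an engineer would, in place of code of your own. Each camera call takes 0.05 s, during which the arm holds its last target. There are 200 camera calls.

## Working session

There is one attempt and no reset: what is moved stays moved. The work goes in short steps, Python scripts to look and compute and a tool call to move; the robot and the scene stay as the last step left them, time stands still between calls to the robot, and variables do not carry over. Pictures are saved under pics/ and viewed, at most 10 in all, crops included, and the job is handed in when it is done.

Besides the shell and the picture viewer there is one more tool, called after ">>>" in YAML: its name, and indented under it one key for each argument. carry_out: Moves the arm, as the interface text tells. Its arguments: {"type":"object","properties":{"targets":{"type":"array","items":{"type":"object","properties":{"hand":{"type":"number"},"x":{"type":"number"},"y":{"type":"number"},"z":{"type":"number"},"ax":{"type":"number"},"ay":{"type":"number"},"az":{"type":"number"}}}},"newtons":{"type":"number"}},"required":["targets"]}

```bash
mkdir -p pics; ls; cat > h.py <<'E'
import numpy as np, cv2
from plant import read_state, read_camera, camera_params, robot
from scipy.spatial.transform import Rotation as R
def world(p,d,u,v):
    z=d[int(v),int(u)]
    c=np.array([(u-p['cx'])/p['fx']*z,-(v-p['cy'])/p['fy']*z,-z])
    return np.array(p['position'])+np.array(p['rotation']).reshape(3,3)@c
def cloud(p,d):
    v,u=np.mgrid[:d.shape[0],:d.shape[1]]
    c=np.stack([(u-p['cx'])/p['fx']*d,-(v-p['cy'])/p['fy']*d,-d],-1)
    return c@np.array(p['rotation']).reshape(3,3).T+np.array(p['position'])
E
python3 - <<'E'
from h import *
s=read_state();print(s)
for n in ['top','scene']:
    p=camera_params(n);im,d=read_camera(n);print(n,p)
    np.savez(n,d=d,im=im);cv2.imwrite(f'pics/{n}0.png',im)
E
```

```text
pics
{'t': 0.0, 'q': array([-1.34643963e+00,  1.31150790e-01,  1.48928727e+00, -4.29502744e-05,
        1.52300685e+00, -8.53820891e-02]), 'dq': array([-0.00104538, -0.00104561, -0.00281894, -0.0005019 ,  0.00192989,
       -0.00023563]), 'joint_torque': array([ 7.86530236e-04, -5.59852159e+01, -4.91748583e+01,  7.65565876e-02,
        3.52286675e-02, -1.46019029e-04]), 'tool_pos': array([ 0.1828571 , -0.57121035,  0.40368895]), 'orientation': array([-3.10216984e+00, -4.84312673e-01,  2.69076637e-04]), 'force': array([ 0.18587924,  0.21688   , -0.09049313]), 'wrist_torque': array([0.00616219, 0.01656632, 0.03604583]), 'gripper_force': 0.0, 'opening': 0.09263980535001445}
top {'fx': 424.8175349234608, 'fy': 424.8175349234608, 'cx': 279.12867413281026, 'cy': 202.7897519700266, 'position': array([0.42762346, 0.00775819, 1.08036297]), 'rotation': array([ 0.10077506, -0.08720382, -1.59229363])}
scene {'fx': 536.6712110307384, 'fy': 536.6712110307384, 'cx': 278.0857484276417, 'cy': 214.4093934006349, 'position': array([0.10674906, 0.89821296, 0.88250914]), 'rotation': array([ 0.28701522, -1.16814166, -2.48246349])}
```

Rotation is a rotation vector; fixing the helper.

```bash
sed -i "s/np.array(p\['rotation'\]).reshape(3,3)/R.from_rotvec(p['rotation']).as_matrix()/" h.py; sed -n 1,15p h.py
```

```text
import numpy as np, cv2
from plant import read_state, read_camera, camera_params, robot
from scipy.spatial.transform import Rotation as R
def world(p,d,u,v):
    z=d[int(v),int(u)]
    c=np.array([(u-p['cx'])/p['fx']*z,-(v-p['cy'])/p['fy']*z,-z])
    return np.array(p['position'])+R.from_rotvec(p['rotation']).as_matrix()@c
def cloud(p,d):
    v,u=np.mgrid[:d.shape[0],:d.shape[1]]
    c=np.stack([(u-p['cx'])/p['fx']*d,-(v-p['cy'])/p['fy']*d,-d],-1)
    return c@R.from_rotvec(p['rotation']).as_matrix().T+np.array(p['position'])
```

View pics/top0.png

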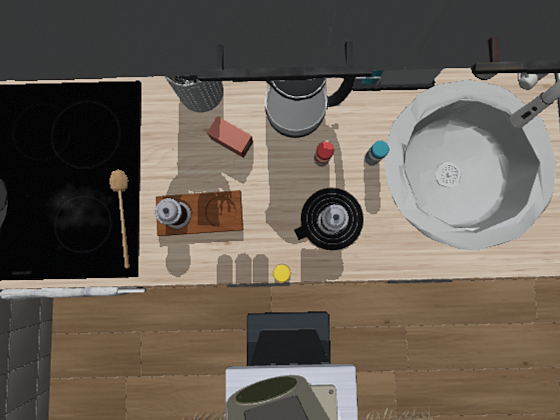

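View pics/scene0.png

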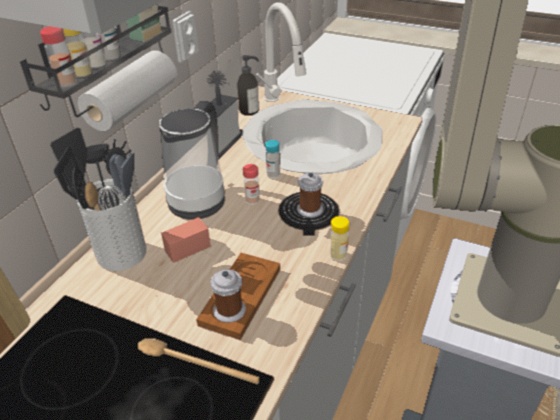

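The top view shows the pepper mill at (336,216) on the mat (332,218). The stand is at (199,213) with the salt mill at (172,212) and the free recess near (220,209). The jars are at (325,150), (379,150) and (282,272), and the carton is at (230,137).

```bash
python3 - <<'E'
from h import *
from scipy.optimize import least_squares
C={}
for n in ['top','scene']:
    C[n]=cloud(camera_params(n),np.load(n+'.npz')['d'])
for n in C:
    print(n,'table z',np.median(C[n][...,2][abs(C[n][...,2])<.01]))
def circ(P,r=None):
    f=lambda a:np.hypot(P[:,0]-a[0],P[:,1]-a[1])-(a[2] if r is None else r)
    s=least_squares(f,[*P.mean(0)[:2],.03],loss='soft_l1',f_scale=.002);return s.x
top=C['top']
pts={'mill':(336,216),'salt':(172,212)}
for k,(u,v) in pts.items():
    c0=top[v,u]; print(k,'top pt',c0)
    for n in C:
        P=C[n].reshape(-1,3);P=P[np.hypot(*(P[:,:2]-c0[:2]).T)<.06]
        base=.01 if k=='mill' else .014
        m=(P[:,2]>base+.081)&(P[:,2]<base+.093);Q=P[m];print(n,'ring',m.sum(),circ(Q,.031) if m.sum()>5 else '', 'maxz',P[:,2].max())
        m=(P[:,2]>base+.015)&(P[:,2]<base+.07);Q=P[m];print(n,'barrel',m.sum(),circ(Q,.028) if m.sum()>5 else '')
        Q=P[P[:,2]>base+.096];print(n,'dome mean',Q.mean(0),len(Q))
# stand
P=top.reshape(-1,3);uu=np.tile(np.arange(560),420);vv=np.repeat(np.arange(420),560)
m=(uu>150)&(uu<250)&(vv>185)&(vv<245)&(P[:,2]>.018)&(P[:,2]<.026)
Q=P[m][:,:2].astype(np.float32);print('stand',cv2.minAreaRect(Q),m.sum())
m=(uu>200)&(uu<245)&(vv>185)&(vv<240)&(P[:,2]>.011)&(P[:,2]<.0165);print('floor',circ(P[m]),cv2.minEnclosingCircle(P[m][:,:2].astype(np.float32)),m.sum())
m=(uu>290)&(uu<370)&(vv>185)&(vv<255)&(P[:,2]>.006)&(P[:,2]<.014);print('mat',cv2.minEnclosingCircle(P[m][:,:2].astype(np.float32)))
for k,(u,v) in {'red':(325,150),'teal':(379,150),'yel':(282,272),'carton':(225,133)}.items(): print(k,top[v,u])
E
```

```text
top table z 0.0019069908731452756
scene table z 0.002221192145752837
mill top pt [ 0.50952202 -0.11331181  0.12071863]
top ring 148 [ 0.50950034 -0.11405837  0.03      ] maxz 0.1263736747146722
top barrel 30 [ 0.50937779 -0.11439281  0.03      ]
top dome mean [ 0.50839042 -0.11318409  0.11264546] 321
scene ring 116 [ 0.50688471 -0.11378257  0.03      ] maxz 0.12502252363764033
scene barrel 363 [ 0.50680416 -0.11335981  0.03      ]
scene dome mean [ 0.50275477 -0.10478382  0.11298063] 183
salt top pt [0.52818561 0.26048545 0.11450167]
top ring 202 [0.5329882  0.27338222 0.03      ] maxz 0.12994138400972
top barrel 107 [0.53292949 0.27318224 0.03      ]
top dome mean [0.53172124 0.27049443 0.11729115] 315
scene ring 220 [0.53101742 0.27246123 0.03      ] maxz 0.12877869356352845
scene barrel 477 [0.53115252 0.27290852 0.03      ]
scene dome mean [0.5269535  0.27919425 0.11761253] 328
stand ((0.535434365272522, 0.21734276413917542), (0.10038433969020844, 0.21455428004264832), 2.5857014656066895) 1862
floor [0.53885898 0.16320227 0.02697256] ((0.5351069569587708, 0.16484495997428894), 0.06224389374256134) 597
mat ((0.5122591257095337, -0.12044854462146759), 0.11124114692211151)
red [ 0.66609714 -0.09533335  0.10731373]
teal [ 0.66250241 -0.22093969  0.108915  ]
yel [0.38663941 0.01191961 0.11021944]
carton [0.72610691 0.14451126 0.06268789]
```

```bash
cat >> h.py <<'E'
def state():
    s=read_state();T=R.from_rotvec(s['orientation']);M=T.as_matrix()
    return s,T,M
def go(pos,yaw=None):
    """shift/turn in tool axes to TCP pos, tool down with tool x at world angle yaw"""
    s,T,M=state()
    x=M[:,0];y0=np.arctan2(x[1],x[0]);yaw=y0 if yaw is None else yaw
    D=R.from_euler('z',yaw)*R.from_euler('x',np.pi)
    print('t %.2f'%s['t'],'pos',s['tool_pos'].round(4),'yaw %.3f'%y0,'q',s['q'].round(2),'F',s['force'].round(1),'Tq',s['wrist_torque'].round(3),'op %.4f'%s['opening'],'gf %.1f'%s['gripper_force'])
    print('shift',(M.T@(np.array(pos)-s['tool_pos'])).round(4),'turn',(T.inv()*D).as_rotvec().round(4))
E
python3 -c "
from h import *
go([.508,-.114,.34])
p=camera_params('wrist');s,T,M=state();print(p,M.T@(p['position']-s['tool_pos']))"
```

```text
t 0.10 pos [ 0.1829 -0.5712  0.4038] yaw 0.310 q [-1.35  0.13  1.49  0.    1.52 -0.09] F [-0.3 -0.9  0.9] Tq [-0.02   0.032 -0.054] op 0.0924 gf 0.0
shift [ 0.449  -0.3363  0.0644] turn [-0.0017 -0.0002  0.    ]
{'fx': 289.16099064715763, 'fy': 289.16099064715763, 'cx': 283.6102870304703, 'cy': 207.78215746023565, 'position': array([ 0.24647023, -0.55037863,  0.38473392]), 'rotation': array([-0.21287978,  0.15832097, -1.25307445])} [ 0.06690942 -0.00045233  0.0190713 ]
```

>>> carry_out:
  targets:
    - {"hand":100,"x":0.04,"y":-0.03,"z":0,"az":-0.17}
    - {"x":0.08,"y":-0.06,"z":0.0,"az":-0.34}
    - {"x":0.12,"y":-0.09,"z":0.01,"az":-0.51}
    - {"x":0.165,"y":-0.124,"z":0.02,"az":-0.68}
    - {"x":0.21,"y":-0.158,"z":0.03,"az":-0.85}
    - {"x":0.255,"y":-0.19,"z":0.04,"az":-1.02}
    - {"x":0.3,"y":-0.225,"z":0.05,"az":-1.19}
    - {"x":0.34,"y":-0.255,"z":0.064,"az":-1.36}

```text
schema error: expected keys hand, x, y, z, ax, ay, az
```

```bash
python3 -c "
from h import *
go([.508,-.114,.34],2.85)"
```

```text
t 0.10 pos [ 0.1829 -0.5712  0.4038] yaw 0.310 q [-1.35  0.13  1.49  0.    1.52 -0.09] F [-0.3 -0.9  0.9] Tq [-0.02   0.032 -0.054] op 0.0924 gf 0.0
shift [ 0.449  -0.3363  0.0644] turn [-4.0000e-04 -2.2000e-03 -2.5402e+00]
```

All keys are needed in every row.

>>> carry_out:
  targets:
    - {"hand":100,"x":0.04,"y":-0.03,"z":0,"ax":0,"ay":0,"az":-0.17}
    - {"hand":100,"x":0.08,"y":-0.06,"z":0,"ax":0,"ay":0,"az":-0.34}
    - {"hand":100,"x":0.12,"y":-0.09,"z":0.01,"ax":0,"ay":0,"az":-0.51}
    - {"hand":100,"x":0.165,"y":-0.124,"z":0.02,"ax":0,"ay":0,"az":-0.68}
    - {"hand":100,"x":0.21,"y":-0.158,"z":0.03,"ax":0,"ay":0,"az":-0.85}
    - {"hand":100,"x":0.255,"y":-0.19,"z":0.04,"ax":0,"ay":0,"az":-1.02}
    - {"hand":100,"x":0.3,"y":-0.225,"z":0.05,"ax":0,"ay":0,"az":-1.19}
    - {"hand":100,"x":0.34,"y":-0.255,"z":0.064,"ax":0,"ay":0,"az":-1.36}

```text
t: 1.1
tool_pos: [0.4298, -0.2231, 0.3405]
orientation: [2.102, 2.335, 0.0]
force: [0.4, -0.4, 0.8]
opening: 0.0935
gripper_force: 0.0
```

```bash
python3 -c "
from h import *
go([.508,-.114,.34],2.85)"
```

```text
t 1.10 pos [ 0.4298 -0.2231  0.3405] yaw 1.676 q [-0.58 -0.15  1.88  0.    1.41 -0.69] F [ 0.4 -0.4  0.8] Tq [-0.047 -0.089  0.   ] op 0.0935 gf 0.0
shift [0.1003 0.0892 0.0005] turn [ 2.0000e-04  4.0000e-04 -1.1742e+00]
```

>>> carry_out:
  targets:
    - {"hand":100,"x":0.03,"y":0.027,"z":0,"ax":0,"ay":0,"az":-0.17}
    - {"hand":100,"x":0.06,"y":0.054,"z":0,"ax":0,"ay":0,"az":-0.34}
    - {"hand":100,"x":0.085,"y":0.075,"z":0,"ax":0,"ay":0,"az":-0.51}
    - {"hand":100,"x":0.1003,"y":0.0892,"z":0,"ax":0,"ay":0,"az":-0.68}
    - {"hand":100,"x":0.1003,"y":0.0892,"z":0,"ax":0,"ay":0,"az":-0.85}
    - {"hand":100,"x":0.1003,"y":0.0892,"z":0,"ax":0,"ay":0,"az":-1.02}
    - {"hand":100,"x":0.1003,"y":0.0892,"z":0,"ax":0,"ay":0,"az":-1.17}
    - {"hand":100,"x":0.1003,"y":0.0892,"z":0,"ax":0,"ay":0,"az":-1.17}

```text
t: 2.1
tool_pos: [0.5077, -0.1162, 0.3403]
orientation: [-0.473, -3.105, -0.0]
force: [0.4, 0.4, 0.2]
opening: 0.0931
gripper_force: 0.0
```

```bash
python3 - <<'E'
from h import *
go([.508,-.114,.2635])
p=camera_params('wrist');im,d=read_camera('wrist');cv2.imwrite('pics/w1.png',im);np.savez('wrist',d=d)
P=cloud(p,d).reshape(-1,3);P=P[np.hypot(P[:,0]-.508,P[:,1]+.114)<.05]
from scipy.optimize import least_squares
for lo,hi,r in[(.091,.103,.031),(.025,.08,.028)]:
    Q=P[(P[:,2]>lo)&(P[:,2]<hi)]
    if len(Q)>9: print(len(Q),least_squares(lambda a:np.hypot(*(Q[:,:2]-a).T)-r,[.508,-.114],loss='soft_l1',f_scale=.001).x)
print('max z',np.sort(P[:,2])[-5:])
E
```

```text
t 2.10 pos [ 0.5077 -0.1162  0.3403] yaw 2.839 q [-0.32 -0.04  1.79 -0.    1.4  -1.59] F [0.4 0.4 0.2] Tq [ 0.051 -0.148  0.032] op 0.0931 gf 0.0
shift [0.0003 0.0022 0.0768] turn [ 0.     -0.0008 -0.    ]
521 [ 0.50668428 -0.1111203 ]
257 [ 0.50686121 -0.11107015]
max z [0.28167444 0.2816801  0.2816802  0.28168203 0.28168757]
```

View pics/w1.png

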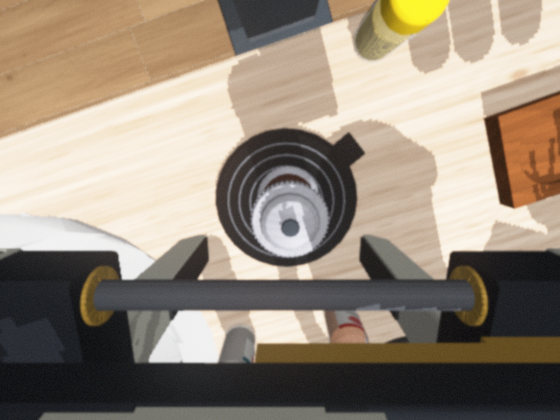

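The mill's dome is at (290,222), slightly right of the fingers' midline (column 285). I'll shift about 4 mm, go down a little and measure again.

>>> carry_out:
  targets:
    - {"hand":100,"x":0.001,"y":0.002,"z":0.02,"ax":0,"ay":0,"az":0}
    - {"hand":100,"x":0.002,"y":0.0035,"z":0.04,"ax":0,"ay":0,"az":0}
    - {"hand":100,"x":0.002,"y":0.0035,"z":0.04,"ax":0,"ay":0,"az":0}
    - {"hand":100,"x":0.002,"y":0.0035,"z":0.04,"ax":0,"ay":0,"az":0}

```text
t: 2.65
tool_pos: [0.5072, -0.1125, 0.3014]
orientation: [0.474, 3.105, -0.0]
force: [1.1, 0.2, -0.0]
opening: 0.0929
gripper_force: 0.0
```

```bash
cat > look.py <<'E'
from h import *
from scipy.optimize import least_squares
import sys
p=camera_params('wrist');im,d=read_camera('wrist')
cv2.imwrite('pics/%s.png'%sys.argv[1],im)
P=cloud(p,d).reshape(-1,3);P=P[np.hypot(P[:,0]-.508,P[:,1]+.114)<.05]
for lo,hi,r in[(.091,.103,.031),(.025,.08,.028)]:
    Q=P[(P[:,2]>lo)&(P[:,2]<hi)]
    if len(Q)>9: 
        c=least_squares(lambda a:np.hypot(*(Q[:,:2]-a).T)-r,[.508,-.114],loss='soft_l1',f_scale=.001).x;print(len(Q),c)
go([*c,.2635])
E
python3 look.py w2
```

```text
717 [ 0.50685244 -0.11116316]
485 [ 0.50689452 -0.11113679]
t 2.70 pos [ 0.5074 -0.1126  0.3018] yaw 2.839 q [-0.32 -0.01  1.83 -0.    1.32 -1.58] F [-0.  -0.3  0.1] Tq [ 0.026 -0.173  0.026] op 0.0930 gf 0.0
shift [0.0009 0.0012 0.0383] turn [-0.      0.0014 -0.    ]
```

>>> carry_out:
  targets:
    - {"hand":100,"x":0.001,"y":0.0005,"z":0.02,"ax":0,"ay":0,"az":0}
    - {"hand":100,"x":0.001,"y":0.0007,"z":0.0385,"ax":0,"ay":0,"az":0}
    - {"hand":100,"x":0.001,"y":0.0007,"z":0.0385,"ax":0,"ay":0,"az":0}
    - {"hand":100,"x":0.001,"y":0.0007,"z":0.0385,"ax":0,"ay":0,"az":0}

```text
t: 3.2
tool_pos: [0.5065, -0.1115, 0.2627]
orientation: [0.473, 3.106, -0.0]
force: [-1.0, 0.9, 0.3]
opening: 0.0929
gripper_force: 0.0
```

>>> carry_out:
  newtons: 5
  targets:
    - {"hand":50,"x":0,"y":0,"z":0,"ax":0,"ay":0,"az":0}
    - {"hand":50,"x":0,"y":0,"z":0,"ax":0,"ay":0,"az":0}
    - {"hand":50,"x":0,"y":0,"z":0,"ax":0,"ay":0,"az":0}
    - {"hand":50,"x":0,"y":0,"z":0,"ax":0,"ay":0,"az":0}
    - {"hand":50,"x":0,"y":0,"z":0,"ax":0,"ay":0,"az":0}

```text
t: 3.82
tool_pos: [0.5063, -0.1113, 0.2624]
orientation: [0.472, 3.106, 0.0]
force: [0.5, -0.1, 1.7]
opening: 0.0619
gripper_force: 5.0
```

```bash
python3 -c "
from h import *
go([.507,-.111,.2635])
s,T,M=state();print('F tool',M.T@s['force'])"
```

```text
t 3.83 pos [ 0.5063 -0.1113  0.2624] yaw 2.840 q [-0.32  0.03  1.86  0.    1.25 -1.58] F [ 0.5 -0.1  1.7] Tq [ 0.156 -0.177  0.022] op 0.0619 gf 5.0
shift [-0.0005  0.0005 -0.0011] turn [0.0001 0.0002 0.    ]
F tool [-0.46381133  0.07950029 -1.66088178]
```

The fingers closed to 61.9 mm with no side force, so the grasp is centred. Next I grip firmly and press down.

>>> carry_out:
  newtons: 58
  targets:
    - {"hand":50,"x":0,"y":0,"z":0,"ax":0,"ay":0,"az":0}
    - {"hand":50,"x":0,"y":0,"z":0,"ax":0,"ay":0,"az":0}
    - {"hand":50,"x":0,"y":0,"z":0.001,"ax":0,"ay":0,"az":0}
    - {"hand":50,"x":0,"y":0,"z":0.002,"ax":0,"ay":0,"az":0}
    - {"hand":50,"x":0,"y":0,"z":0.003,"ax":0,"ay":0,"az":0}
    - {"hand":50,"x":0,"y":0,"z":0.003,"ax":0,"ay":0,"az":0}
    - {"hand":50,"x":0,"y":0,"z":0.003,"ax":0,"ay":0,"az":0}

```text
t: 4.7
tool_pos: [0.5068, -0.1115, 0.2605]
orientation: [0.472, 3.104, -0.0]
force: [-1.1, 1.9, 9.8]
opening: 0.061
gripper_force: 58.0
```

```bash
python3 -c "
from h import *
go([.507,-.111,.2635])"
```

```text
t 4.70 pos [ 0.5068 -0.1115  0.2605] yaw 2.840 q [-0.32  0.03  1.87  0.    1.24 -1.58] F [-1.1  1.9  9.8] Tq [0.235 0.065 0.012] op 0.0610 gf 58.0
shift [ 0.      0.0006 -0.003 ] turn [0.     0.0021 0.    ]
```

>>> carry_out:
  targets:
    - {"hand":50,"x":0,"y":0,"z":0.001,"ax":0,"ay":0,"az":0}
    - {"hand":50,"x":0,"y":0,"z":0.002,"ax":0,"ay":0,"az":0}
    - {"hand":50,"x":0,"y":0,"z":0.003,"ax":0,"ay":0,"az":0}
    - {"hand":50,"x":0,"y":0,"z":0.003,"ax":0,"ay":0,"az":0}
    - {"hand":50,"x":0,"y":0,"z":0.003,"ax":0,"ay":0,"az":0}

```text
t: 5.32
tool_pos: [0.5074, -0.1117, 0.2589]
orientation: [0.472, 3.102, -0.001]
force: [-2.7, 1.6, 16.7]
opening: 0.0612
gripper_force: 58.0
```

```bash
python3 -c "
from h import *
go([.507,-.111,.2635])"
```

```text
t 5.33 pos [ 0.5074 -0.1117  0.2589] yaw 2.840 q [-0.32  0.03  1.87  0.    1.24 -1.58] F [-2.7  1.6 16.7] Tq [ 0.315  0.371 -0.025] op 0.0612 gf 58.0
shift [ 0.0006  0.0006 -0.0046] turn [-0.      0.0041 -0.    ]
```

>>> carry_out:
  targets:
    - {"hand":50,"x":0.0005,"y":0,"z":0.001,"ax":0,"ay":0,"az":0}
    - {"hand":50,"x":0.001,"y":0,"z":0.002,"ax":0,"ay":0,"az":0}
    - {"hand":50,"x":0.0014,"y":0.0003,"z":0.0027,"ax":0,"ay":0,"az":0}
    - {"hand":50,"x":0.0014,"y":0.0003,"z":0.0027,"ax":0,"ay":0,"az":0}
    - {"hand":50,"x":0.0014,"y":0.0003,"z":0.0027,"ax":0,"ay":0,"az":0}

```text
t: 5.95
tool_pos: [0.5069, -0.1113, 0.2576]
orientation: [0.471, 3.099, -0.002]
force: [-2.6, 2.3, 22.5]
opening: 0.0607
gripper_force: 58.0
```

```bash
python3 -c "
from h import *
go([.507,-.111,.2635])"
```

```text
t 5.95 pos [ 0.5069 -0.1113  0.2576] yaw 2.840 q [-0.31  0.03  1.87 -0.    1.23 -1.58] F [-2.6  2.3 22.5] Tq [ 0.281  0.377 -0.037] op 0.0607 gf 58.0
shift [-0.0001  0.0003 -0.0059] turn [-0.0002  0.0068 -0.    ]
```

>>> carry_out:
  targets:
    - {"hand":50,"x":0,"y":0,"z":0,"ax":0,"ay":0,"az":0.1}
    - {"hand":50,"x":0,"y":0,"z":0,"ax":0,"ay":0,"az":0.2}
    - {"hand":50,"x":0,"y":0,"z":0,"ax":0,"ay":0,"az":0.3}
    - {"hand":50,"x":0,"y":0,"z":0,"ax":0,"ay":0,"az":0.3}
    - {"hand":50,"x":0,"y":0,"z":0,"ax":0,"ay":0,"az":0.3}

```text
t: 6.58
tool_pos: [0.5069, -0.1113, 0.2576]
orientation: [0.929, 2.994, -0.0]
force: [-2.9, 2.1, 23.8]
opening: 0.061
gripper_force: 58.0
```

```bash
python3 -c "
from h import *
go([.507,-.111,.2576])"
```

```text
t 6.58 pos [ 0.5069 -0.1113  0.2576] yaw 2.540 q [-0.31  0.03  1.87 -0.    1.23 -1.28] F [-2.9  2.1 23.8] Tq [0.284 0.36  0.044] op 0.0610 gf 58.0
shift [ 0.0001  0.0003 -0.    ] turn [0.0019 0.0066 0.    ]
```

>>> carry_out:
  targets:
    - {"hand":50,"x":0,"y":0,"z":0,"ax":0,"ay":0,"az":0.1}
    - {"hand":50,"x":0,"y":0,"z":0,"ax":0,"ay":0,"az":0.2}
    - {"hand":50,"x":0,"y":0,"z":0,"ax":0,"ay":0,"az":0.3}
    - {"hand":50,"x":0,"y":0,"z":0,"ax":0,"ay":0,"az":0.3}

```text
t: 7.08
tool_pos: [0.5069, -0.1112, 0.2576]
orientation: [1.368, 2.821, 0.002]
force: [-3.2, 2.4, 23.8]
opening: 0.061
gripper_force: 58.0
```

```bash
python3 -c "
from h import *
go([.507,-.111,.2576])"
```

```text
t 7.08 pos [ 0.5069 -0.1112  0.2576] yaw 2.238 q [-0.31  0.03  1.87  0.    1.23 -0.98] F [-3.2  2.4 23.8] Tq [0.262 0.373 0.024] op 0.0610 gf 58.0
shift [ 0.0001  0.0002 -0.    ] turn [0.0039 0.0057 0.    ]
```

Still slack, so I continue.

>>> carry_out:
  targets:
    - {"hand":50,"x":0,"y":0,"z":0,"ax":0,"ay":0,"az":0.1}
    - {"hand":50,"x":0,"y":0,"z":0,"ax":0,"ay":0,"az":0.2}
    - {"hand":50,"x":0,"y":0,"z":0,"ax":0,"ay":0,"az":0.3}
    - {"hand":50,"x":0,"y":0,"z":0,"ax":0,"ay":0,"az":0.3}

```text
t: 7.58
tool_pos: [0.507, -0.1112, 0.2576]
orientation: [1.774, 2.585, 0.003]
force: [-2.0, 1.0, 23.4]
opening: 0.0612
gripper_force: 58.0
```

```bash
python3 -c "
from h import *
go([.507,-.111,.2576])"
```

```text
t 7.58 pos [ 0.507  -0.1112  0.2576] yaw 1.938 q [-0.31  0.03  1.87  0.    1.23 -0.68] F [-2.   1.  23.4] Tq [0.263 0.408 0.064] op 0.0612 gf 58.0
shift [0.0002 0.0001 0.    ] turn [0.0055 0.0043 0.    ]
```

>>> carry_out:
  targets:
    - {"hand":50,"x":0,"y":0,"z":0,"ax":0,"ay":0,"az":0.1}
    - {"hand":50,"x":0,"y":0,"z":0,"ax":0,"ay":0,"az":0.2}
    - {"hand":50,"x":0,"y":0,"z":0,"ax":0,"ay":0,"az":0.3}
    - {"hand":50,"x":0,"y":0,"z":0,"ax":0,"ay":0,"az":0.3}

```text
t: 8.07
tool_pos: [0.507, -0.1112, 0.2576]
orientation: [2.141, 2.291, 0.005]
force: [-2.4, 1.9, 23.2]
opening: 0.0609
gripper_force: 58.0
```

```bash
python3 -c "
from h import *
go([.507,-.111,.2576])"
```

```text
t 8.07 pos [ 0.507  -0.1112  0.2576] yaw 1.638 q [-0.31  0.03  1.87  0.    1.23 -0.38] F [-2.4  1.9 23.2] Tq [0.335 0.431 0.027] op 0.0609 gf 58.0
shift [ 0.0002  0.     -0.    ] turn [0.0065 0.0024 0.    ]
```

>>> carry_out:
  targets:
    - {"hand":50,"x":0,"y":0,"z":0,"ax":0,"ay":0,"az":0.1}
    - {"hand":50,"x":0,"y":0,"z":0,"ax":0,"ay":0,"az":0.2}
    - {"hand":50,"x":0,"y":0,"z":0,"ax":0,"ay":0,"az":0.3}
    - {"hand":50,"x":0,"y":0,"z":0,"ax":0,"ay":0,"az":0.3}

```text
t: 8.57
tool_pos: [0.5071, -0.1111, 0.2577]
orientation: [2.459, 1.946, 0.007]
force: [-1.4, 1.8, 23.2]
opening: 0.0613
gripper_force: 58.0
```

```bash
python3 -c "
from h import *
go([.507,-.111,.2576])"
```

```text
t 8.57 pos [ 0.5071 -0.1111  0.2577] yaw 1.339 q [-0.31  0.03  1.87  0.    1.23 -0.08] F [-1.4  1.8 23.2] Tq [0.483 0.332 0.26 ] op 0.0613 gf 58.0
shift [ 0.0001 -0.0001  0.0001] turn [0.0073 0.0002 0.    ]
```

Gasket met: torque is about 0.25 Nm. I'll hold to average the reading.

>>> carry_out:
  targets:
    - {"hand":50,"x":0,"y":0,"z":0,"ax":0,"ay":0,"az":0.04}
    - {"hand":50,"x":0,"y":0,"z":0,"ax":0,"ay":0,"az":0.08}
    - {"hand":50,"x":0,"y":0,"z":0,"ax":0,"ay":0,"az":0.08}

```text
t: 8.95
tool_pos: [0.5071, -0.1111, 0.2577]
orientation: [2.534, 1.847, 0.007]
force: [-2.5, 1.3, 22.3]
opening: 0.0613
gripper_force: 58.0
```

```bash
cat > avg.py <<'E'
from h import *
L=[]
for i in range(6):
    read_camera('wrist');s=read_state();L.append(s['wrist_torque'][2])
print(np.round(L,3),np.mean(L));go([.507,-.111,.2576])
E
python3 avg.py
```

```text
[0.202 0.219 0.223 0.226 0.299 0.215] 0.23062532617896256
t 9.25 pos [ 0.5071 -0.1111  0.2577] yaw 1.260 q [-0.31  0.03  1.87  0.    1.23 -0.  ] F [-1.3  3.  22.3] Tq [0.46  0.282 0.215] op 0.0609 gf 58.0
shift [ 0.     -0.0001  0.0001] turn [ 0.0074 -0.0004 -0.    ]
```

>>> carry_out:
  targets:
    - {"hand":50,"x":0,"y":0,"z":0,"ax":0,"ay":0,"az":0.05}
    - {"hand":50,"x":0,"y":0,"z":0,"ax":0,"ay":0,"az":0.1}
    - {"hand":50,"x":0,"y":0,"z":0,"ax":0,"ay":0,"az":0.15}
    - {"hand":50,"x":0,"y":0,"z":0,"ax":0,"ay":0,"az":0.2}
    - {"hand":50,"x":0,"y":0,"z":0,"ax":0,"ay":0,"az":0.2}

```text
t: 9.88
tool_pos: [0.5071, -0.111, 0.2577]
orientation: [2.706, 1.585, 0.008]
force: [-0.4, 3.0, 22.6]
opening: 0.061
gripper_force: 58.0
```

```bash
sed -i 's/range(6)/range(12)/' avg.py; python3 avg.py
```

```text
[0.3   0.323 0.346 0.287 0.321 0.304 0.274 0.273 0.281 0.319 0.274 0.261] 0.29690571234641056
t 10.47 pos [ 0.5071 -0.1111  0.2577] yaw 1.060 q [-0.31  0.03  1.87  0.    1.23  0.2 ] F [-0.1  2.7 23. ] Tq [0.504 0.298 0.261] op 0.0612 gf 58.0
shift [-0.     -0.0002  0.0001] turn [ 0.0072 -0.0019 -0.    ]
```

Torque averages 0.297 Nm, so the ring is snug. Next I ease the push, open the fingers and regrip lower on the barrel.

>>> carry_out:
  targets:
    - {"hand":50,"x":0,"y":0,"z":-0.002,"ax":0,"ay":0,"az":0}
    - {"hand":50,"x":0,"y":0,"z":-0.004,"ax":0,"ay":0,"az":0}
    - {"hand":100,"x":0,"y":0,"z":-0.004,"ax":0,"ay":0,"az":0}
    - {"hand":100,"x":0,"y":0,"z":-0.004,"ax":0,"ay":0,"az":0}
    - {"hand":100,"x":0,"y":0,"z":-0.004,"ax":0,"ay":0,"az":0}
    - {"hand":100,"x":0,"y":0,"z":-0.004,"ax":0,"ay":0,"az":0}

```text
t: 11.22
tool_pos: [0.5048, -0.1107, 0.2571]
orientation: [-2.71, -1.587, 0.001]
force: [0.7, 0.3, 0.4]
opening: 0.0919
gripper_force: 0.0
```

```bash
python3 -c "
from h import *
go([.507,-.1113,.233])"
```

```text
t 11.22 pos [ 0.5048 -0.1107  0.2571] yaw 1.060 q [-0.32  0.03  1.87 -0.    1.24  0.2 ] F [0.7 0.3 0.4] Tq [-0.03  -0.018  0.017] op 0.0919 gf 0.0
shift [0.0006 0.0023 0.024 ] turn [-0.0009  0.0002 -0.    ]
```

>>> carry_out:
  newtons: 25
  targets:
    - {"hand":100,"x":0.0006,"y":0.002,"z":0.012,"ax":0,"ay":0,"az":0}
    - {"hand":100,"x":0.0006,"y":0.002,"z":0.024,"ax":0,"ay":0,"az":0}
    - {"hand":100,"x":0.0006,"y":0.002,"z":0.024,"ax":0,"ay":0,"az":0}
    - {"hand":45,"x":0.0006,"y":0.002,"z":0.024,"ax":0,"ay":0,"az":0}
    - {"hand":45,"x":0.0006,"y":0.002,"z":0.024,"ax":0,"ay":0,"az":0}
    - {"hand":45,"x":0.0006,"y":0.002,"z":0.024,"ax":0,"ay":0,"az":0}
    - {"hand":45,"x":0.0006,"y":0.002,"z":0.024,"ax":0,"ay":0,"az":0}
    - {"hand":45,"x":0.0006,"y":0.002,"z":0.024,"ax":0,"ay":0,"az":0}

```text
t: 12.22
tool_pos: [0.5072, -0.1112, 0.2338]
orientation: [2.71, 1.588, 0.001]
force: [0.1, -0.3, 1.2]
opening: 0.0611
gripper_force: 25.0
```

```bash
python3 -c "
from h import *
go([.507,-.1113,.333])"
```

```text
t 12.22 pos [ 0.5072 -0.1112  0.2338] yaw 1.060 q [-0.31  0.07  1.88 -0.    1.19  0.2 ] F [ 0.1 -0.3  1.2] Tq [-0.07  -0.115  0.031] op 0.0611 gf 25.0
shift [-0.0002 -0.0001 -0.0992] turn [ 0.0006 -0.0001 -0.    ]
```

Opening stayed at 61 mm, so the tall pads reach the ring. It is better to grip centred on the ring, which now carries the mill.

>>> carry_out:
  newtons: 30
  targets:
    - {"hand":80,"x":0,"y":0,"z":0,"ax":0,"ay":0,"az":0}
    - {"hand":80,"x":0,"y":0,"z":0,"ax":0,"ay":0,"az":0}
    - {"hand":80,"x":0,"y":0,"z":-0.014,"ax":0,"ay":0,"az":0}
    - {"hand":80,"x":0,"y":0,"z":-0.028,"ax":0,"ay":0,"az":0}
    - {"hand":80,"x":0,"y":0,"z":-0.028,"ax":0,"ay":0,"az":0}
    - {"hand":45,"x":0,"y":0,"z":-0.028,"ax":0,"ay":0,"az":0}
    - {"hand":45,"x":0,"y":0,"z":-0.028,"ax":0,"ay":0,"az":0}
    - {"hand":45,"x":0,"y":0,"z":-0.028,"ax":0,"ay":0,"az":0}

```text
t: 13.22
tool_pos: [0.507, -0.1112, 0.2613]
orientation: [-2.711, -1.588, 0.0]
force: [1.0, -0.9, 0.1]
opening: 0.0614
gripper_force: 30.0
```

>>> carry_out:
  targets:
    - {"hand":45,"x":0,"y":0,"z":0,"ax":0,"ay":0,"az":0}
    - {"hand":45,"x":0,"y":0,"z":-0.01,"ax":0,"ay":0,"az":0}
    - {"hand":45,"x":0,"y":0,"z":-0.03,"ax":0,"ay":0,"az":0}
    - {"hand":45,"x":0,"y":0,"z":-0.06,"ax":0,"ay":0,"az":0}
    - {"hand":45,"x":0,"y":0,"z":-0.08,"ax":0,"ay":0,"az":0}
    - {"hand":45,"x":0,"y":0,"z":-0.08,"ax":0,"ay":0,"az":0}

```text
t: 13.98
tool_pos: [0.5075, -0.1112, 0.3434]
orientation: [2.709, 1.587, 0.003]
force: [0.3, -0.6, -4.4]
opening: 0.0616
gripper_force: 30.0
```

```bash
python3 -c "
from h import *
go([.5375,.163,.335],1.6)"
```

```text
t 13.97 pos [ 0.5075 -0.1112  0.3434] yaw 1.060 q [-0.31 -0.05  1.79  0.    1.4   0.2 ] F [ 0.3 -0.6 -4.4] Tq [-0.018 -0.066 -0.034] op 0.0616 gf 30.0
shift [ 0.2539 -0.108   0.0082] turn [ 3.100e-03  2.000e-04 -5.401e-01]
```

>>> carry_out:
  targets:
    - {"hand":45,"x":0.02,"y":-0.009,"z":0,"ax":0,"ay":0,"az":-0.06}
    - {"hand":45,"x":0.06,"y":-0.026,"z":0,"ax":0,"ay":0,"az":-0.14}
    - {"hand":45,"x":0.105,"y":-0.045,"z":0,"ax":0,"ay":0,"az":-0.24}
    - {"hand":45,"x":0.15,"y":-0.065,"z":0,"ax":0,"ay":0,"az":-0.34}
    - {"hand":45,"x":0.195,"y":-0.084,"z":0,"ax":0,"ay":0,"az":-0.44}
    - {"hand":45,"x":0.23,"y":-0.099,"z":0,"ax":0,"ay":0,"az":-0.51}
    - {"hand":45,"x":0.254,"y":-0.108,"z":0,"ax":0,"ay":0,"az":-0.54}
    - {"hand":45,"x":0.254,"y":-0.108,"z":0,"ax":0,"ay":0,"az":-0.54}

```text
t: 14.98
tool_pos: [0.5364, 0.1648, 0.3397]
orientation: [-2.185, -2.255, 0.003]
force: [-0.4, 0.2, -4.5]
opening: 0.0612
gripper_force: 30.0
```

>>> carry_out:
  targets:
    - {"hand":45,"x":0,"y":0,"z":0,"ax":0,"ay":0,"az":0}
    - {"hand":45,"x":0,"y":0,"z":0,"ax":0,"ay":0,"az":0}

```text
t: 15.22
tool_pos: [0.5369, 0.1623, 0.341]
orientation: [-2.19, -2.252, 0.002]
force: [-0.1, -0.6, -3.6]
opening: 0.0613
gripper_force: 30.0
```

```bash
python3 - <<'E'
from h import *
from scipy.optimize import least_squares
p=camera_params('wrist');im,d=read_camera('wrist');cv2.imwrite('pics/w3.png',im);np.savez('w3',d=d,pos=p['position'],rot=p['rotation'])
go([.5367,.1655,.3434],1.6)
P=cloud(p,d).reshape(-1,3)
S=P[np.hypot(P[:,0]-.532,P[:,1]-.274)<.05]
for lo,hi,r in[(.095,.107,.031),(.03,.08,.028)]:
    Q=S[(S[:,2]>lo)&(S[:,2]<hi)];print(len(Q))
    if len(Q)>9: print(least_squares(lambda a:np.hypot(*(Q[:,:2]-a).T)-r,[.532,.274],loss='soft_l1',f_scale=.001).x)
# held mill
S=P[np.hypot(P[:,0]-.5367,P[:,1]-.1655)<.05]
for lo,hi,r in[(.165,.18,.031),(.108,.155,.028)]:
    Q=S[(S[:,2]>lo)&(S[:,2]<hi)];print('held',len(Q))
    if len(Q)>9: print(least_squares(lambda a:np.hypot(*(Q[:,:2]-a).T)-r,[.537,.165],loss='soft_l1',f_scale=.001).x)
m=(P[:,2]>.0185)&(P[:,2]<.026)&(abs(P[:,0]-.535)<.08)&(abs(P[:,1]-.217)<.14);print('stand',m.sum(),cv2.minAreaRect(P[m][:,:2].astype(np.float32)))
E
```

```text
t 15.28 pos [0.537  0.1623 0.3412] yaw 1.598 q [ 0.2   0.06  1.68 -0.    1.4   0.17] F [-0.3 -0.  -3.8] Tq [ 0.009 -0.146 -0.036] op 0.0614 gf 30.0
shift [ 0.0032 -0.0002 -0.0022] turn [-0.0006  0.0002 -0.0017]
1833
[0.52959849 0.27582688]
21
[0.53004682 0.27595487]
held 972
[0.53582733 0.16234005]
held 860
[0.53587846 0.16130177]
stand 8864 ((0.5325543284416199, 0.22894370555877686), (0.10036196559667587, 0.1984645277261734), 2.6910173892974854)
```

View pics/w3.png

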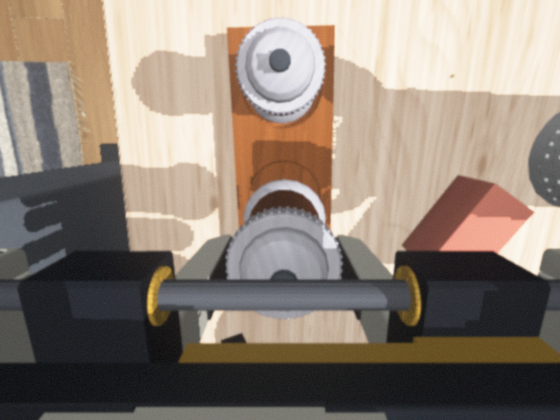

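The salt mill is at (281,62), the recess is partly hidden, and the held mill is at (284,262). The measured salt mill and stand put the recess about 3.7 mm further in +y, so I correct and go down to just above the stand.

>>> carry_out:
  targets:
    - {"hand":45,"x":0.002,"y":-0.0005,"z":0.01,"ax":0,"ay":0,"az":0}
    - {"hand":45,"x":0.0035,"y":-0.0005,"z":0.03,"ax":0,"ay":0,"az":0}
    - {"hand":45,"x":0.0035,"y":-0.0005,"z":0.048,"ax":0,"ay":0,"az":0}
    - {"hand":45,"x":0.0035,"y":-0.0005,"z":0.058,"ax":0,"ay":0,"az":0}
    - {"hand":45,"x":0.0035,"y":-0.0005,"z":0.06,"ax":0,"ay":0,"az":0}
    - {"hand":45,"x":0.0035,"y":-0.0005,"z":0.06,"ax":0,"ay":0,"az":0}
    - {"hand":45,"x":0.0035,"y":-0.0005,"z":0.06,"ax":0,"ay":0,"az":0}

```text
t: 16.15
tool_pos: [0.5368, 0.1668, 0.2824]
orientation: [2.188, 2.253, 0.002]
force: [-0.1, 0.2, -3.2]
opening: 0.0614
gripper_force: 30.0
```

```bash
python3 - <<'E'
from h import *
from scipy.optimize import least_squares
go([.5364,.166,.265])
p=camera_params('wrist');im,d=read_camera('wrist')
P=cloud(p,d).reshape(-1,3)
S=P[np.hypot(P[:,0]-.532,P[:,1]-.274)<.05];Q=S[(S[:,2]>.095)&(S[:,2]<.107)];print('salt',len(Q),least_squares(lambda a:np.hypot(*(Q[:,:2]-a).T)-.031,[.532,.274],loss='soft_l1',f_scale=.001).x)
S=P[np.hypot(P[:,0]-.5367,P[:,1]-.1655)<.05]
Q=S[(S[:,2]>.104)&(S[:,2]<.12)];print('held ring',len(Q),least_squares(lambda a:np.hypot(*(Q[:,:2]-a).T)-.031,[.537,.165],loss='soft_l1',f_scale=.001).x)
Q=S[(S[:,2]>.045)&(S[:,2]<.095)];print('held barrel',len(Q),least_squares(lambda a:np.hypot(*(Q[:,:2]-a).T)-.028,[.537,.165],loss='soft_l1',f_scale=.001).x)
im2=read_camera('scene')[0];cv2.imwrite('pics/s2.png',cv2.resize(im2[220:350,170:320],None,fx=4,fy=4,interpolation=cv2.INTER_CUBIC))
E
```

```text
t 16.15 pos [0.5368 0.1668 0.2824] yaw 1.600 q [0.21 0.12 1.73 0.   1.29 0.18] F [-0.1  0.2 -3.2] Tq [-0.033 -0.042 -0.009] op 0.0614 gf 30.0
shift [-0.0008 -0.0005  0.0174] turn [ 0.0015 -0.0003 -0.    ]
salt 2811 [0.52981145 0.27812285]
held ring 880 [0.53622696 0.16713558]
held barrel 883 [0.53629039 0.16597839]
```

View pics/s2.png

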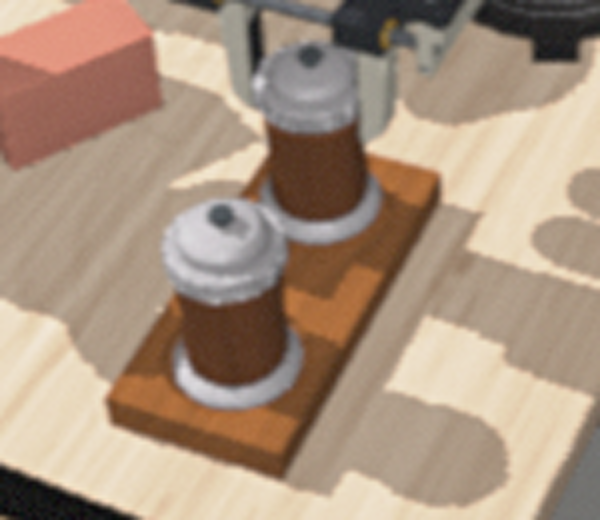

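The held mill stands over the free recess, just above the stand. A final 1 mm correction, then down gently.

>>> carry_out:
  targets:
    - {"hand":45,"x":0.001,"y":-0.001,"z":0,"ax":0,"ay":0,"az":0}
    - {"hand":45,"x":0.001,"y":-0.001,"z":0.004,"ax":0,"ay":0,"az":0}
    - {"hand":45,"x":0.001,"y":-0.001,"z":0.008,"ax":0,"ay":0,"az":0}
    - {"hand":45,"x":0.001,"y":-0.001,"z":0.011,"ax":0,"ay":0,"az":0}
    - {"hand":45,"x":0.001,"y":-0.001,"z":0.013,"ax":0,"ay":0,"az":0}
    - {"hand":45,"x":0.001,"y":-0.001,"z":0.013,"ax":0,"ay":0,"az":0}

```text
t: 17.0
tool_pos: [0.5353, 0.1676, 0.2683]
orientation: [-2.189, -2.253, 0.001]
force: [-1.1, 0.1, -4.2]
opening: 0.0613
gripper_force: 30.0
```

```bash
python3 -c "
from h import *
go([.536,.167,.266])"
```

```text
t 17.00 pos [0.5353 0.1676 0.2683] yaw 1.600 q [ 0.21  0.13  1.74 -0.    1.27  0.18] F [-1.1  0.1 -4.2] Tq [-0.053 -0.003  0.008] op 0.0613 gf 30.0
shift [-0.0007  0.0006  0.0023] turn [-0.0005  0.0001 -0.    ]
```

>>> carry_out:
  targets:
    - {"hand":45,"x":0,"y":0,"z":0.001,"ax":0,"ay":0,"az":0}
    - {"hand":45,"x":0,"y":0,"z":0.002,"ax":0,"ay":0,"az":0}
    - {"hand":45,"x":0,"y":0,"z":0.003,"ax":0,"ay":0,"az":0}
    - {"hand":45,"x":0,"y":0,"z":0.003,"ax":0,"ay":0,"az":0}

```text
t: 17.5
tool_pos: [0.5357, 0.1678, 0.2662]
orientation: [2.189, 2.253, 0.001]
force: [-0.8, -0.4, 1.4]
opening: 0.0615
gripper_force: 30.0
```

```bash
python3 -c "
from h import *
go([.536,.167,.266])"
```

```text
t 17.50 pos [0.5357 0.1678 0.2662] yaw 1.600 q [0.21 0.14 1.74 0.   1.26 0.18] F [-0.8 -0.4  1.4] Tq [-0.088  0.097 -0.015] op 0.0615 gf 30.0
shift [-0.0008  0.0003  0.0002] turn [ 0.001  -0.0002 -0.    ]
```

The foot has landed at the predicted height (TCP 0.266). I release and go straight up.

>>> carry_out:
  targets:
    - {"hand":100,"x":0,"y":0,"z":0,"ax":0,"ay":0,"az":0}
    - {"hand":100,"x":0,"y":0,"z":0,"ax":0,"ay":0,"az":0}
    - {"hand":100,"x":0,"y":0,"z":0,"ax":0,"ay":0,"az":0}
    - {"hand":100,"x":0,"y":0,"z":0,"ax":0,"ay":0,"az":0}
    - {"hand":100,"x":0,"y":0,"z":-0.03,"ax":0,"ay":0,"az":0}
    - {"hand":100,"x":0,"y":0,"z":-0.07,"ax":0,"ay":0,"az":0}
    - {"hand":100,"x":0,"y":0,"z":-0.11,"ax":0,"ay":0,"az":0}
    - {"hand":100,"x":0,"y":0,"z":-0.11,"ax":0,"ay":0,"az":0}

```text
t: 18.5
tool_pos: [0.5366, 0.168, 0.3801]
orientation: [2.186, 2.25, 0.01]
force: [0.0, -0.8, -0.6]
opening: 0.093
gripper_force: 0.0
```

```bash
python3 - <<'E'
from h import *
from scipy.optimize import least_squares
go([.536,.167,.266])
for n in ['wrist','scene']:
    p=camera_params(n);im,d=read_camera(n)
    P=cloud(p,d).reshape(-1,3)
    for k,c in {'salt':[.531,.2745],'mill':[.536,.166]}.items():
        S=P[(np.hypot(*(P[:,:2]-c).T)<.05)]
        for lo,hi,r in[(.095,.107,.031),(.03,.085,.028)]:
            Q=S[(S[:,2]>lo)&(S[:,2]<hi)]
            if len(Q)>30: print(n,k,r,len(Q),least_squares(lambda a:np.hypot(*(Q[:,:2]-a).T)-r,c,loss='soft_l1',f_scale=.001).x, np.sort(S[:,2][S[:,2]<.15])[-4])
cv2.imwrite('pics/s3.png',cv2.resize(im[220:350,170:320],None,fx=4,fy=4,interpolation=cv2.INTER_CUBIC))
E
```

```text
t 18.50 pos [0.5366 0.168  0.3801] yaw 1.600 q [0.21 0.04 1.63 0.   1.47 0.18] F [ 0.  -0.8 -0.6] Tq [-0.086 -0.082 -0.012] op 0.0930 gf 0.0
shift [-0.0011 -0.0015  0.1141] turn [ 0.0075 -0.0014 -0.    ]
wrist salt 0.031 1246 [0.53010006 0.27595863] 0.12872312791582438
wrist mill 0.031 174 [0.5349247  0.16732232] 0.127114614630188
wrist mill 0.028 186 [0.53471493 0.16701263] 0.127114614630188
scene salt 0.031 219 [0.53136474 0.27233127] 0.1281689248410518
scene salt 0.028 486 [0.53114627 0.27292078] 0.1281689248410518
scene mill 0.031 119 [0.53558006 0.16550791] 0.12670900358351345
scene mill 0.028 451 [0.53571342 0.16522863] 0.12670900358351345
```

View pics/s3.png

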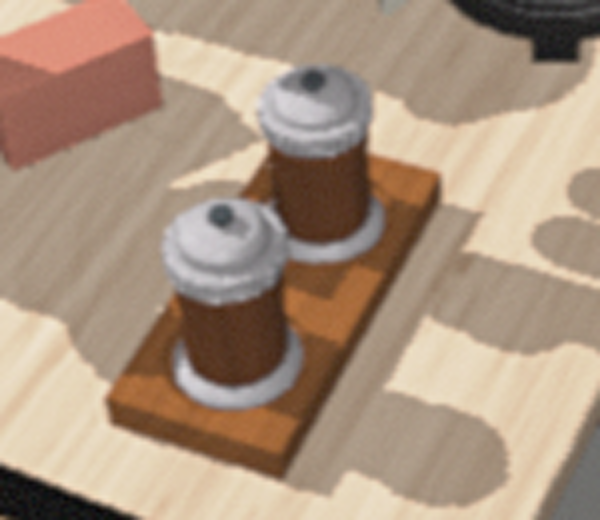

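The mill stands upright in the recess, 108 mm from the salt mill (110 mm expected, with a 7 mm tolerance). Its top is about 1.5 mm lower than the salt mill's, as expected with the head drawn on. I'm handing in.

```bash
python3 -c "
from plant import robot
print(robot.close_job())"
```

```text
the job is handed in; nothing more can be done
None
```

The lock ring is tightened to about 0.30 Nm (snug is 0.24 to 0.37 Nm), the pepper mill stands upright and released in the free recess beside the salt mill, and the job is handed in; no verdict was shown.

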